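Carry a lidded parts can shut, then slide the lid aside and tip out the balls

ROBOT

A 6-joint arm with a two-finger parallel gripper is mounted at the origin on a cart in front of the work surface, level with it; the furniture and walls round the work are solid. World frame = base frame: x ahead of the robot, y to its left, z up, the work surface at z = 0. Lengths are in m, angles in rad, forces in N, time in s.
With the tool pointing down it reaches from about 0.3 to 0.775 m from the base axis. Payload 14.6 kg.
Tool frame: the origin (TCP) lies midway between the tips of the shut fingers; the grasp point (between the pads) lies 19 mm behind it (grasp_offset is the distance from the TCP to the grasp point, in m); z points along the fingers, y is the line along which they close (so a half turn about z gives the same grasp; the last joint's range is limited). The gripper opens to 94 mm and grips with 3 to 60 N. Pads are 16 mm wide; open, the fingers measure 119 mm over their backs; the gripper's body (75 mm by 177 mm) begins 78 mm behind the grasp point.
Start: joints at [1.096, 0.3, 1.521, -0, 1.321, -0.067], TCP at [0.218, 0.505, 0.185] pointing down, gripper open.
Joint ranges: [-3.03, 3.03], [-0.79, 2.21], [0.23, 2.52], [-1.04, 4.18], [0, 3.07], [-2.55, 2.55]. Speed limits (rad/s): [2.22, 2.22, 2.57, 3.14, 3.14, 3.14].

INTERFACE

Orientations are given as [roll, pitch, yaw] about the fixed x, y, z axes, in that order (R = Rz(yaw) Ry(pitch) Rx(roll)).
In Python, from station import * gives the robot as it stands. The module is installed in compiled form; this text tells all that it offers.
- The arm moves only by the tool send_rows, never from a script. Its argument "rows" is a list of rows, each an object of numbers: "dx", "dy", "dz": the shift along the tool's x, y, z in mm; "roll": the turn about the tool's z in degrees; "jaw": the closure, from -1 (fully open) to 1 (shut). In form: [{"dx": .., "dy": .., "dz": .., "roll": .., "jaw": ..}, ...]. A call has 1 to 12 rows; each row shifts and turns the commanded pose from where the row before left it, along the tool's axes as they then stand; what a row does not reach is not made up. A row lasts 1/12 s, in which the tool goes at most 41.7 mm and 7.16 degrees, less where a joint would pass 70% of its speed; a pose out of reach is approached as far as the arm can. A call is refused whole if a number of a shift passes 41.7 or a number of a turn 7.16, either way. A call with a gripper value outside its range is refused whole. The fingers move at their own pace and stop on an object; "force" is the grip in N (left out, the last holds). Time passes only in rows, so rows that do not move let the fingers close. It gives the time, the measured TCP pose, the force, the opening and the grip force at its end, in the units of the state.
- get_obs(): the state, without advancing time (a new reading comes with each control period).
- camera(name): name is "scene" or "side" or "wrist"; returns a dict with "frame" (480x640x3 uint8, red, green, blue), "z_map" (480x640 float32, m along the optical axis (not along the pixel's ray), 0 where there is no reading), "camera_matrix" (3x3 intrinsics, pixels), "rvec" (rotation vector, rad) and "tvec" (3), from world to camera coordinates, as OpenCV has them. Camera axes: x right, y down, z forward; pixel columns grow to the right and rows downward; lengths in m; the calibration is good to about 2 mm. A picture is of the moment at which its call begins.
- hand_in(): hands the job in; it is judged then, once.
The state is a dict: "time_s": time; "qpos": joint angles; "joint_vel": joint speeds; "tau": joint torques, N m; "ee_pos": TCP position; "eef_rot": TCP orientation; "force": force on the tool from outside, world axes, zero at the start; "moment": the same for the moment, N m; "grip_width": finger opening in m; "grip_force": force on a finger pad.
Only numpy, scipy, OpenCV 4.12 (cv2) and the standard library are available. Lean on these libraries where they do the work, as an engineer would, in place of code of your own. Each camera call takes 0.05 s, during which the arm holds its last target. There are 200 camera calls.

TASK

Carry the small steel can of bearing balls over to the open grey tray, pinching it end to end so that a finger keeps its loose lid pressed shut all the way, and stand it on the table close beside the tray, no more than a hand width off. There let go, slide the lid right open by its knob with the can still standing, then take the can again by its sides and tip all five balls into the tray. Finish with the can standing upright on the table close beside the tray, and leave the tray and the other things where they are.

Things in the scene. Friction and masses are not known exactly. Their poses are not given: they have to be found in the camera images.
- can: Steel can, 60 long (x) x 50 wide (y) x 34 mm high (lid and rails to 40), 0.26 kg, flat sliding lid. Origin: centre of the underside, z up. The -x end is the pouring lip, 29 mm high: the inner floor ramps up to it at 30 degrees, so with the lid open and that end dipped 45 to 55 degrees the balls roll out over it. The long sides (y = +-25 mm) are plain and can be gripped with the lid open or shut.
- apron: Down-turned flap of the lid, 34 mm wide (y), 3 mm thick, z = 10 to 38 mm of the can; it lies over the can's +x end, its outer face at x = +33 mm with the lid shut. Pinching can from -x end to apron (63 mm) holds the lid shut. This entry's origin coincides with the can's origin when the lid is shut and moves with the lid.
- lid_knob (a point): Centre of the black upright knob on the lid: 9 mm thick along the can's x, 22 mm wide along y, rising from z = 38 to 54 mm of the can; with the lid shut it stands 18 mm toward +x from the can's centre.
- lid (a joint): How far the lid has slid toward the can's +x end, m: 0 shut, 0.040 fully open at its stop. It cannot come off. It slides with about 0.4 N and stays where it is left, also while the can is tipped.
- tray: Open rectangular grey tray, 130 (x) x 150 (y) x 35 mm high, walls 3 mm, loose, 0.8 kg. Origin: centre of the underside.
- ball0_center (a point): Centre of a steel bearing ball, 14 mm across, 11 g; at the start inside the can.
- ball1_center (a point): Centre of a steel bearing ball, 14 mm across, 11 g; at the start inside the can.
- ball2_center (a point): Centre of a steel bearing ball, 14 mm across, 11 g; at the start inside the can.
- ball3_center (a point): Centre of a steel bearing ball, 14 mm across, 11 g; at the start inside the can.
- ball4_center (a point): Centre of a steel bearing ball, 14 mm across, 11 g; at the start inside the can.
- sanding_block: Bystander: black-topped sanding block 62x110x45, in mm; origin: centre of the underside. Leave it alone.
- primer_tin: Bystander: small paint tin, 78 across, 78 high, in mm; origin: centre of the underside. Leave it alone.
- fuel_cap: Bystander: black round screw cap 68 across, 33 high, in mm; origin: centre of the underside. Leave it alone.

How it is judged:
By the outcome, as a careful person would: the job done as asked, in the order asked, and still so for the second after the job is handed in, with the robot touching nothing.
It also fails if it takes over 66 s, if anything falls off the work surface, if the arm or the gripper's body presses on something with over 40 N, if the wrist force passes 120 N, or if a joint passes its speed limit or range.

## Working session

There is one attempt and no reset: what is moved stays moved. The work goes in short steps, Python scripts to look and compute and a tool call to move; the robot and the scene stay as the last step left them, time stands still between calls to the robot, and variables do not carry over. Pictures are saved under pics/ and viewed, at most 10 in all, crops included, and the job is handed in when it is done.

Besides the shell and the picture viewer there is one more tool, called as name(argument=value, ...), one argument or row to a line, values as JSON. send_rows: Moves the arm, as the interface text tells. Its arguments: {"type":"object","properties":{"rows":{"type":"array"},"force":{"type":"number"}},"required":["rows"]}

```bash
mkdir -p pics
cat > h.py <<'E'
from station import *
import numpy as np, cv2
def cam(n):
    c=camera(n); c['R']=cv2.Rodrigues(np.array(c['rvec'],float))[0]; c['K']=np.array(c['camera_matrix']); c['t']=np.array(c['tvec'],float).ravel(); return c
def pts(c):
    z=c['z_map']; v,u=np.mgrid[0:480,0:640]; K=c['K']
    P=np.stack([(u-K[0,2])/K[0,0]*z,(v-K[1,2])/K[1,1]*z,z],-1)
    return (P-c['t'])@c['R']   # world
def ray(c,u,v,h):
    d=c['R'].T@np.linalg.inv(c['K'])@[u,v,1]; o=-c['R'].T@c['t']; return o+d*(h-o[2])/d[2]
E
python3 - <<'E'
from h import *
o=get_obs(); print(o)
for n in ['scene','side']:
    c=cam(n); cv2.imwrite(f'pics/{n}0.png',c['frame'][...,::-1]); np.savez(f'{n}0.npz',**c); print(n,-c['R'].T@c['t'])
E
```

```text
{'time_s': 0.0, 'qpos': array([ 1.09641578e+00,  3.00486886e-01,  1.52160345e+00, -3.96154759e-05,
        1.32070429e+00, -6.65966001e-02]), 'joint_vel': array([ 0.00077345, -0.00024556,  0.00086841,  0.00100589,  0.00092028,
       -0.00042078]), 'tau': array([-2.72987520e-03, -5.31806839e+01, -3.52729011e+01,  7.07276585e-02,
        2.44428293e-02, -9.23537573e-05]), 'ee_pos': array([0.2179909 , 0.50462911, 0.18416823]), 'eef_rot': array([-3.14039079e+00, -4.17019199e-05,  2.73381851e+00]), 'force': array([-0.12096308, -0.51111985,  0.2982554 ]), 'moment': array([ 0.00825065, -0.01197835,  0.05451497]), 'grip_force': 0.0, 'grip_width': 0.09392615037986712}
scene [-0.0614419  -0.5076223   0.61690785]
side [ 0.17620698 -0.75050806  0.45549293]
```

View pics/scene0.png

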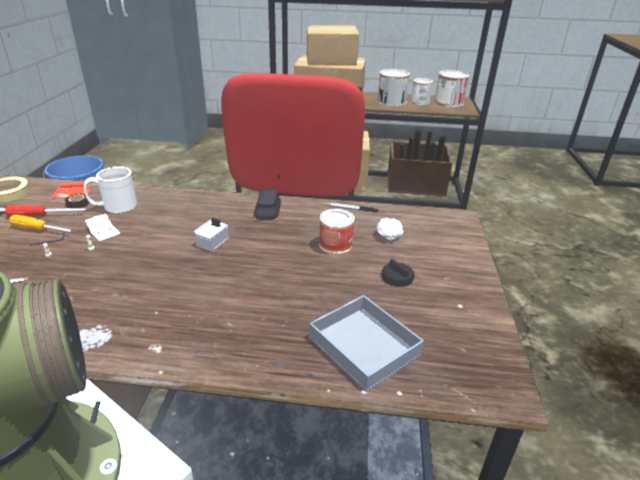

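View pics/side0.png

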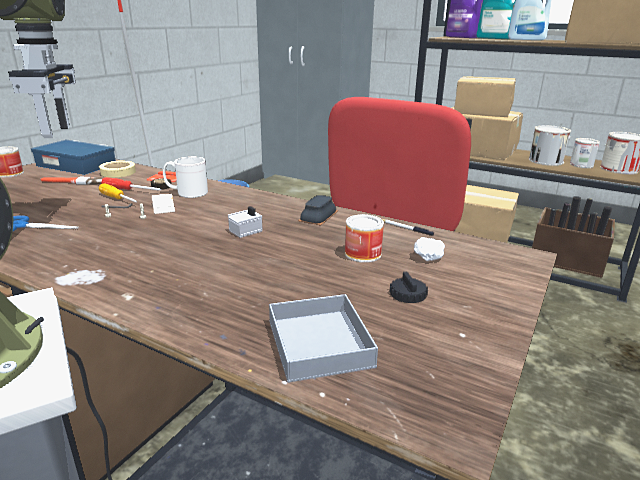

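The can is at scene (212,235) with its knob at (215,223), and at side (245,222) with its knob at (251,211). The tray is at scene (366,340). The tin, cap and sanding block lie behind, between the can and the tray.

Run:
```python
from h import *
for n,box in [('scene',dict(can=(185,210,240,258),tray=(300,290,430,392),tin=(312,200,362,258),cap=(376,254,420,290),block=(248,184,284,224))),('side',dict(can=(222,198,272,242),tray=(262,286,384,388),tin=(338,208,390,266),cap=(384,268,434,306),block=(296,190,340,226)))]:
    c=dict(np.load(f'{n}0.npz')); P=pts(c)
    for k,(a,b,d,e) in box.items():
        Q=P[b:e,a:d].reshape(-1,3); F=c['frame'][b:e,a:d].reshape(-1,3).astype(int)
        hi=(Q[:,2]>0.006)&(Q[:,2]<0.1)
        if k=='can':
            dark=hi&(F.max(1)<60)&(Q[:,2]>.042)&(Q[:,2]<.058)
            print(n,'knob',Q[dark].mean(0).round(4),np.ptp(Q[dark],axis=0).round(4),cv2.minAreaRect(Q[dark][:,:2].astype(np.float32)*1000),dark.sum())
            lidp=hi&(Q[:,2]>.03)&(Q[:,2]<.042)&(F.min(1)>100)
            print('lidtop',lidp.sum(),cv2.minAreaRect(Q[lidp][:,:2].astype(np.float32)*1000))
        r=cv2.minAreaRect(Q[hi][:,:2].astype(np.float32)*1000)
        print(n,k,'rect',np.round(r[0],1),np.round(r[1],1),round(r[2],1),'z',np.percentile(Q[hi][:,2],[50,99]).round(4),cv2.boxPoints(r).round(0).tolist() if k in('can','tray') else '')
    s=cv2.resize(c['frame'][box['can'][1]-10:box['can'][3]+10,box['can'][0]-10:box['can'][2]+10],None,fx=7,fy=7,interpolation=cv2.INTER_CUBIC)
    cv2.imwrite(f'pics/can_{n}.png',s[...,::-1])
a,b=[cv2.imread(f'pics/can_{n}.png') for n in('scene','side')]
H=max(a.shape[0],b.shape[0]); j=np.hstack([cv2.copyMakeBorder(x,0,H-x.shape[0],0,0,0) for x in(a,b)]); f=min(1,800/j.shape[1],600/H)
cv2.imwrite('pics/can0.png',cv2.resize(j,None,fx=f,fy=f))
```

```text
<stdin>:9: RuntimeWarning: Mean of empty slice.
  ret = um.true_divide(
Traceback (most recent call last):
ValueError: zero-size array to reduction operation maximum which has no identity
```

Run:
```python
from h import *
for n,px in [('scene',[(212,240),(215,223),(240,262),(366,340),(100,280)]),('side',[(245,225),(251,211),(320,340),(200,240)])]:
    c=dict(np.load(f'{n}0.npz')); P=pts(c); print(n,c['z_map'].shape,(c['z_map']>0).mean())
    for u,v in px: print((u,v),c['frame'][v,u],c['z_map'][v,u],P[v,u].round(4),ray(c,u,v,0.0).round(4))
```

```text
scene (480, 640) 0.9959602864583333
(212, 240) [141 145 156] 1.0733159 [0.5292 0.2028 0.0286] [0.5579 0.2374 0.    ]
(215, 223) [63 60 60] 1.099883 [0.5644 0.2281 0.047 ] [0.616  0.2887 0.    ]
(240, 262) [124 105  96] 1.0496238 [0.533  0.1221 0.0021] [0.535  0.1243 0.    ]
(366, 340) [215 228 243] 0.8531505 [ 0.499  -0.2209  0.0041] [ 0.5028 -0.219   0.    ]
(100, 280) [138 115 103] 0.9924103 [ 0.3098  0.3058 -0.0007] [0.3094 0.3049 0.    ]
side (480, 640) 0.99583984375
(245, 225) [171 176 189] 1.0924987 [0.541  0.2021 0.0257] [0.5628 0.2592 0.    ]
(251, 211) [41 40 44] 1.1120275 [0.5657 0.2242 0.0472] [0.6108 0.3369 0.    ]
(320, 340) [221 232 241] 0.7499229 [ 0.4906 -0.221   0.0021] [ 0.4921 -0.2186  0.    ]
(200, 240) [136 112 102] 1.07975 [ 0.444  0.229 -0.001] [0.4434 0.2268 0.    ]
```

Depth agrees with the given heights; only the dark threshold was too strict.

Run:
```python
from h import *
for n,box in [('scene',dict(can=(185,210,240,258),tray=(300,290,430,392),tin=(312,200,362,258),cap=(376,254,420,290),block=(248,184,284,224))),('side',dict(can=(222,198,272,242),tray=(262,286,384,388),tin=(338,208,390,266),cap=(384,268,434,306),block=(296,190,340,226)))]:
    c=dict(np.load(f'{n}0.npz')); P=pts(c)
    for k,(a,b,d,e) in box.items():
        Q=P[b:e,a:d].reshape(-1,3); F=c['frame'][b:e,a:d].reshape(-1,3).astype(int)
        hi=(Q[:,2]>0.008)&(Q[:,2]<0.1)
        if k=='can':
            dark=hi&(F.max(1)<90)&(Q[:,2]>.040)
            if dark.any(): print(n,'knob',Q[dark].mean(0).round(4),cv2.minAreaRect(Q[dark][:,:2].astype(np.float32)*1000),dark.sum())
            lidp=hi&(Q[:,2]>.0345)&(Q[:,2]<.044)&(F.min(1)>100)
            if lidp.any(): r=cv2.minAreaRect(Q[lidp][:,:2].astype(np.float32)*1000);print('lidtop',lidp.sum(),r,cv2.boxPoints(r).round(0).tolist())
        if k=='tray': hi&=Q[:,2]>.028
        r=cv2.minAreaRect(Q[hi][:,:2].astype(np.float32)*1000)
        print(n,k,'rect',np.round(r[0],1),np.round(r[1],1),round(r[2],1),'z',np.percentile(Q[hi][:,2],[50,99]).round(4),cv2.boxPoints(r).round(0).tolist() if k in('can','tray') else '')
    a,b,d,e=box['can']; s=cv2.resize(c['frame'][b-6:e+6,a-6:d+6],(390,350),interpolation=cv2.INTER_CUBIC)
    cv2.imwrite(f'pics/can_{n}.png',s[...,::-1])
cv2.imwrite('pics/can0.png',np.hstack([cv2.imread(f'pics/can_{n}.png') for n in('scene','side')]))
```

```text
scene knob [0.5665 0.2291 0.0486] ((567.0228271484375, 230.2937774658203), (7.98063850402832, 21.793289184570312), 9.084592819213867) 45
lidtop 327 ((550.4208984375, 228.71270751953125), (65.31669616699219, 53.188716888427734), 8.85469913482666) [[514.0, 250.0], [522.0, 197.0], [587.0, 207.0], [579.0, 260.0]]
scene can rect [550.4 228. ] [65.8 54.4] 8.2 z [0.0354 0.054 ] [[514.0, 250.0], [522.0, 196.0], [587.0, 206.0], [579.0, 260.0]]
scene tray rect [ 487.2 -223.6] [152.1 133.2] 74.6 z [0.033  0.0367] [[403.0, -279.0], [531.0, -315.0], [572.0, -168.0], [443.0, -133.0]]
scene tin rect [783.9  33.3] [223.3  85.2] 25.4 z [0.0595 0.0772] 
scene cap rect [ 699.4 -174.7] [64.7 67.1] 44.9 z [0.0178 0.0337] 
scene block rect [739.2 225.4] [97.8 61.3] 34.6 z [0.0314 0.0457] 
side knob [0.5673 0.2275 0.0476] ((568.8038940429688, 229.35215759277344), (8.860243797302246, 23.593542098999023), 3.8139564990997314) 44
lidtop 245 ((552.2275390625, 227.6707000732422), (64.7688980102539, 57.50018310546875), 8.184808731079102) [[516.0, 252.0], [524.0, 195.0], [588.0, 204.0], [580.0, 261.0]]
side can rect [552.2 227.7] [64.8 57.5] 8.2 z [0.0319 0.0535] [[516.0, 252.0], [524.0, 195.0], [588.0, 204.0], [580.0, 261.0]]
side tray rect [ 487.8 -224.3] [153.2 130.9] 75.0 z [0.0327 0.0357] [[405.0, -281.0], [531.0, -315.0], [571.0, -167.0], [444.0, -133.0]]
side tin rect [777.3  46.3] [223.4  75.8] 41.1 z [0.0545 0.0763] 
side cap rect [ 702.  -175.2] [65.  66.9] 63.1 z [0.0173 0.033 ] 
side block rect [743.4 225.4] [100.2  60.3] 32.2 z [0.0283 0.0449]
```

View pics/can0.png

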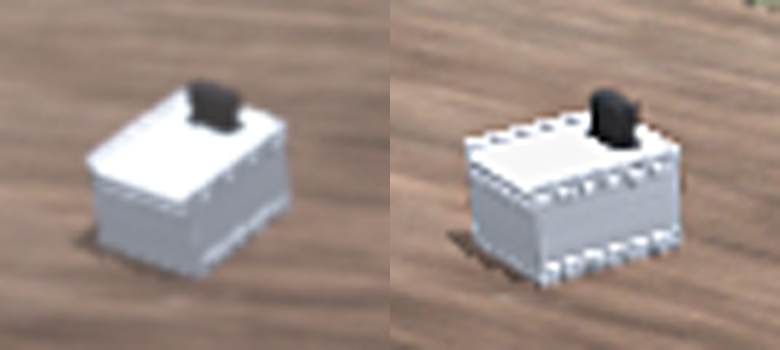

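Scene left, side right: the knob sits toward the far (+x world) end, at about (215,105) and (612,115). That puts the can's +x at about 8.5° yaw and its centre near (550, 228) mm. This fits the knob, which is measured 18 mm from there. The tray centre is about (487.5, -224), with its x axis at about -15°.

The rows only turn about the vertical tool axis, so I will tip the can in the pads by pressing its underside on the tray rim.

send_rows(
  rows=[
    {"roll": 6.5, "jaw": -1},
    {"roll": 6.5, "jaw": -1},
    {"roll": 6.5, "jaw": -1},
    {"roll": 6.5, "jaw": -1},
    {"roll": 6.5, "jaw": -1},
    {"roll": 6.5, "jaw": -1},
    {"roll": 6.5, "jaw": -1},
    {"roll": 6.5, "jaw": -1},
    {"roll": 6.3, "jaw": -1},
  ],
  force=15,
)

```text
invalid input at $.rows[0]: expected keys dx, dy, dz, roll, jaw
```

send_rows(
  rows=[
    {"dx": -26.8, "dy": 24.1, "jaw": -1},
    {"dx": -26.8, "dy": 24.1, "jaw": -1},
    {"dx": -26.8, "dy": 24.1, "jaw": -1},
    {"dx": -26.8, "dy": 24.1, "jaw": -1},
    {"dx": -26.8, "dy": 24.1, "jaw": -1},
    {"dx": -26.8, "dy": 24.1, "jaw": -1},
    {"dx": -26.8, "dy": 24.1, "jaw": -1},
    {"dx": -26.8, "dy": 24.1, "jaw": -1},
    {"dx": -26.8, "dy": 24.1, "jaw": -1},
    {"dx": -26.8, "dy": 24.1, "jaw": -1},
    {"dx": -26.8, "dy": 24.1, "jaw": -1},
    {"dx": -26.8, "dy": 24.1, "jaw": -1},
  ],
)

```text
invalid input at $.rows[0]: expected keys dx, dy, dz, roll, jaw
```

```bash
cat >> h.py <<'E'
def go(xy,z,yawdeg):
    o=get_obs(); R=cv2.Rodrigues(np.zeros(3))[0]; r,p,y=o['eef_rot']
    from scipy.spatial.transform import Rotation as T
    R=T.from_euler('xyz',[r,p,y]).as_matrix(); d=R.T@(np.array([xy[0]/1e3,xy[1]/1e3,z/1e3])-o['ee_pos'])*1000
    print('t',o['time_s'],'tcp',(o['ee_pos']*1000).round(1),'rpy',np.degrees([r,p,y]).round(1),'F',o['force'].round(1),'w',round(o['grip_width']*1e3,1),'gf',o['grip_force'].round(1))
    print('shift tool mm',d.round(1),'roll',round((np.degrees(y)-yawdeg+180)%360-180,1))
E
python3 - <<'E'
from h import *
go((551.3,228.2),5,98.5)
c=cam('wrist'); cv2.imwrite('pics/w1.png',c['frame'][...,::-1]); P=pts(c).reshape(-1,3)
m=(P[:,2]>.036)&(P[:,2]<.044)&(np.hypot(P[:,0]-.55,P[:,1]-.228)<.07); r=cv2.minAreaRect(P[m][:,:2].astype(np.float32)*1000); print(r,m.sum())
m=(P[:,2]>.05)&(P[:,2]<.058)&(np.hypot(P[:,0]-.55,P[:,1]-.228)<.07); print(cv2.minAreaRect(P[m][:,:2].astype(np.float32)*1000),m.sum())
E
```

```text
Traceback (most recent call last):
  File "h.py", line 15, in go
    print('t',o['time_s'],'tcp',(o['ee_pos']*1000).round(1),'rpy',np.degrees([r,p,y]).round(1),'F',o['force'].round(1),'w',round(o['grip_width']*1e3,1),'gf',o['grip_force'].round(1))
                                                                                                                                                             ^^^^^^^^^^^^^^^^^^^^^
AttributeError: 'float' object has no attribute 'round'
```

All keys are needed in every row.

send_rows(
  rows=[
    {"dx": 0, "dy": 0, "dz": 0, "roll": 6.5, "jaw": -1},
    {"dx": 0, "dy": 0, "dz": 0, "roll": 6.5, "jaw": -1},
    {"dx": 0, "dy": 0, "dz": 0, "roll": 6.5, "jaw": -1},
    {"dx": 0, "dy": 0, "dz": 0, "roll": 6.5, "jaw": -1},
    {"dx": 0, "dy": 0, "dz": 0, "roll": 6.5, "jaw": -1},
    {"dx": 0, "dy": 0, "dz": 0, "roll": 6.5, "jaw": -1},
    {"dx": 0, "dy": 0, "dz": 0, "roll": 6.5, "jaw": -1},
    {"dx": 0, "dy": 0, "dz": 0, "roll": 6.5, "jaw": -1},
    {"dx": 0, "dy": 0, "dz": 0, "roll": 6.3, "jaw": -1},
  ],
  force=15,
)

```text
time_s: 0.85
ee_pos: [0.218, 0.5047, 0.1844]
eef_rot: [-3.141, 0.001, 1.711]
force: [0.2, 0.9, -0.3]
grip_width: 0.094
grip_force: 0.0
```

send_rows(
  rows=[
    {"dx": -26.8, "dy": 24.1, "dz": 0, "roll": 0, "jaw": -1},
    {"dx": -26.8, "dy": 24.1, "dz": 0, "roll": 0, "jaw": -1},
    {"dx": -26.8, "dy": 24.1, "dz": 0, "roll": 0, "jaw": -1},
    {"dx": -26.8, "dy": 24.1, "dz": 0, "roll": 0, "jaw": -1},
    {"dx": -26.8, "dy": 24.1, "dz": 0, "roll": 0, "jaw": -1},
    {"dx": -26.8, "dy": 24.1, "dz": 0, "roll": 0, "jaw": -1},
    {"dx": -26.8, "dy": 24.1, "dz": 0, "roll": 0, "jaw": -1},
    {"dx": -26.8, "dy": 24.1, "dz": 0, "roll": 0, "jaw": -1},
    {"dx": -26.8, "dy": 24.1, "dz": 0, "roll": 0, "jaw": -1},
    {"dx": -26.8, "dy": 24.1, "dz": 0, "roll": 0, "jaw": -1},
    {"dx": -26.8, "dy": 24.1, "dz": 0, "roll": 0, "jaw": -1},
    {"dx": -26.8, "dy": 24.1, "dz": 0, "roll": 0, "jaw": -1},
  ],
)

```text
time_s: 1.85
ee_pos: [0.5519, 0.2271, 0.1845]
eef_rot: [-3.141, 0.0, 1.716]
force: [-0.6, -0.3, 0.6]
grip_width: 0.0939
grip_force: 0.0
```

```bash
sed -i "s/o\['grip_force'\].round(1)/round(o['grip_force'],1)/" h.py
python3 - <<'E'
from h import *
go((551.3,228.2),5,98.5)
c=cam('wrist'); cv2.imwrite('pics/w1.png',c['frame'][...,::-1]); P=pts(c).reshape(-1,3)
m=(P[:,2]>.036)&(P[:,2]<.044)&(np.hypot(P[:,0]-.55,P[:,1]-.228)<.07); r=cv2.minAreaRect(P[m][:,:2].astype(np.float32)*1000); print(r,m.sum())
m=(P[:,2]>.05)&(P[:,2]<.058)&(np.hypot(P[:,0]-.55,P[:,1]-.228)<.07); print(cv2.minAreaRect(P[m][:,:2].astype(np.float32)*1000),m.sum())
E
```

```text
t 1.85 tcp [551.9 227.1 184.5] rpy [-180.     0.    98.3] F [-0.6 -0.3  0.6] w 93.9 gf 0.0
shift tool mm [  1.1  -0.4 179.5] roll -0.2
((552.5262451171875, 228.9523162841797), (63.853694915771484, 50.51283264160156), 9.073193550109863) 3477
((568.8672485351562, 231.87603759765625), (8.853343963623047, 21.62679672241211), 8.9105806350708) 268
```

View pics/w1.png

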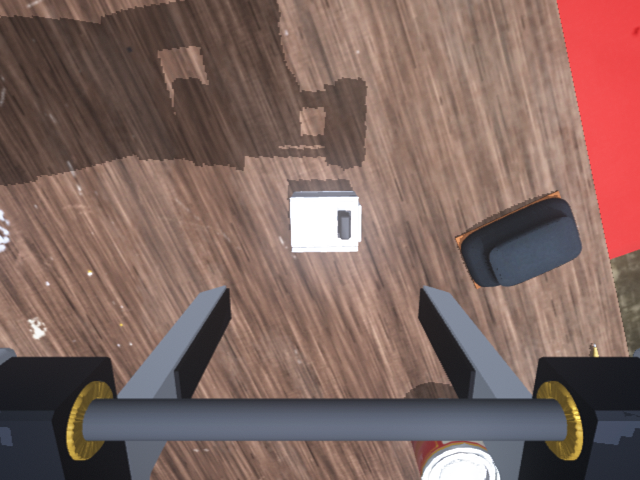

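The wrist view shows the can at (325,222) between the open fingers, with the knob toward the right (+x), next to the apron end. The block lies clear at (520,240).

send_rows(
  rows=[
    {"dx": 1.7, "dy": 0.3, "dz": 25, "roll": -0.6, "jaw": -1},
    {"dx": 0, "dy": 0, "dz": 35, "roll": 0, "jaw": -1},
    {"dx": 0, "dy": 0, "dz": 35, "roll": 0, "jaw": -1},
    {"dx": 0, "dy": 0, "dz": 30, "roll": 0, "jaw": -1},
    {"dx": 0, "dy": 0, "dz": 25, "roll": 0, "jaw": -1},
    {"dx": 0, "dy": 0, "dz": 15, "roll": 0, "jaw": -1},
    {"dx": 0, "dy": 0, "dz": 10, "roll": 0, "jaw": -1},
    {"dx": 0, "dy": 0, "dz": 4.5, "roll": 0, "jaw": -1},
    {"dx": 0, "dy": 0, "dz": 0, "roll": 0, "jaw": -1},
  ],
)

```text
time_s: 2.65
ee_pos: [0.5507, 0.2303, 0.0047]
eef_rot: [-3.141, 0.0, 1.727]
force: [0.7, 0.0, -0.2]
grip_width: 0.0941
grip_force: 0.0
```

send_rows(
  rows=[
    {"dx": 0, "dy": 0, "dz": 0, "roll": 0, "jaw": 1},
    {"dx": 0, "dy": 0, "dz": 0, "roll": 0, "jaw": 1},
    {"dx": 0, "dy": 0, "dz": 0, "roll": 0, "jaw": 1},
    {"dx": 0, "dy": 0, "dz": 0, "roll": 0, "jaw": 1},
    {"dx": 0, "dy": 0, "dz": 0, "roll": 0, "jaw": 1},
    {"dx": 0, "dy": 0, "dz": 0, "roll": 0, "jaw": 1},
  ],
  force=20,
)

```text
time_s: 3.15
ee_pos: [0.5514, 0.2305, 0.0058]
eef_rot: [3.14, -0.0, 1.727]
force: [1.7, -0.0, 2.9]
grip_width: 0.0633
grip_force: 20.0
```

send_rows(
  rows=[
    {"dx": 0, "dy": 0, "dz": -5, "roll": 0, "jaw": 1},
    {"dx": 0, "dy": 0, "dz": -10, "roll": 0, "jaw": 1},
    {"dx": 0, "dy": 0, "dz": -15, "roll": 0, "jaw": 1},
    {"dx": 0, "dy": 0, "dz": -20, "roll": 0, "jaw": 1},
    {"dx": 0, "dy": 0, "dz": -20, "roll": 0, "jaw": 1},
    {"dx": 0, "dy": 0, "dz": -15, "roll": 0, "jaw": 1},
    {"dx": 0, "dy": 0, "dz": -10, "roll": 0, "jaw": 1},
    {"dx": 0, "dy": 0, "dz": 0, "roll": 0, "jaw": 1},
  ],
)

```text
time_s: 3.82
ee_pos: [0.5517, 0.2306, 0.1027]
eef_rot: [3.138, -0.001, 1.727]
force: [0.5, -0.4, -3.1]
grip_width: 0.0635
grip_force: 20.0
```

Run:
```python
from h import *
go((525,-80),100,164.8)
c=cam('side'); cv2.imwrite('pics/s2.png',cv2.resize(c['frame'][120:300,140:380],(720,540))[...,::-1])
```

```text
t 3.8167 tcp [551.7 230.6 102.7] rpy [179.8  -0.   98.9] F [ 0.5 -0.4 -3.1] w 63.5 gf 20.0
shift tool mm [-302.7  -74.7    2.3] roll -65.9
```

View pics/s2.png

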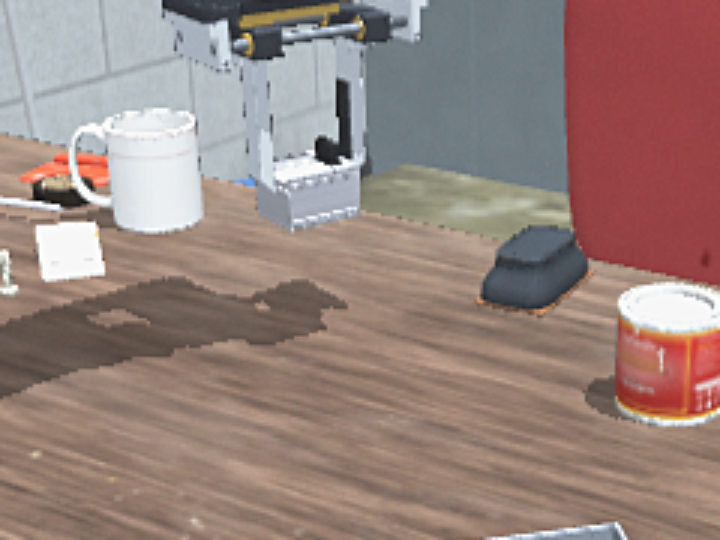

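The can is held level at (310,200) with its lid shut, the finger on the apron and the width at 63.5 mm. Now I'll carry it to the tray side facing it.

send_rows(
  rows=[
    {"dx": -12, "dy": -2.9, "dz": 0, "roll": 0, "jaw": 1},
    {"dx": -20, "dy": -4.8, "dz": 0, "roll": 0, "jaw": 1},
    {"dx": -28, "dy": -6.7, "dz": 0, "roll": 0, "jaw": 1},
    {"dx": -30, "dy": -7.2, "dz": 0, "roll": 0, "jaw": 1},
    {"dx": -30, "dy": -7.2, "dz": 0, "roll": 0, "jaw": 1},
    {"dx": -30, "dy": -7.2, "dz": 0, "roll": 0, "jaw": 1},
    {"dx": -30, "dy": -7.2, "dz": 0, "roll": 0, "jaw": 1},
    {"dx": -30, "dy": -7.2, "dz": 0, "roll": 0, "jaw": 1},
    {"dx": -30, "dy": -7.2, "dz": 0, "roll": 0, "jaw": 1},
    {"dx": -28, "dy": -6.7, "dz": 0, "roll": 0, "jaw": 1},
    {"dx": -20, "dy": -4.8, "dz": 0, "roll": 0, "jaw": 1},
    {"dx": -12.9, "dy": -2.9, "dz": 0, "roll": 0, "jaw": 1},
  ],
)

```text
time_s: 4.87
ee_pos: [0.5253, -0.0805, 0.0991]
eef_rot: [-3.14, -0.0, 1.725]
force: [0.7, 0.1, -3.4]
grip_width: 0.0633
grip_force: 20.0
```

send_rows(
  rows=[
    {"dx": 0, "dy": 0, "dz": 0, "roll": -3.9, "jaw": 1},
    {"dx": 0, "dy": 0, "dz": 0, "roll": -6, "jaw": 1},
    {"dx": 0, "dy": 0, "dz": 0, "roll": -6, "jaw": 1},
    {"dx": 0, "dy": 0, "dz": 0, "roll": -6, "jaw": 1},
    {"dx": 0, "dy": 0, "dz": 0, "roll": -6, "jaw": 1},
    {"dx": 0, "dy": 0, "dz": 0, "roll": -6, "jaw": 1},
    {"dx": 0, "dy": 0, "dz": 0, "roll": -6, "jaw": 1},
    {"dx": 0, "dy": 0, "dz": 0, "roll": -6, "jaw": 1},
    {"dx": 0, "dy": 0, "dz": 0, "roll": -6, "jaw": 1},
    {"dx": 0, "dy": 0, "dz": 0, "roll": -6, "jaw": 1},
    {"dx": 0, "dy": 0, "dz": 0, "roll": -5, "jaw": 1},
    {"dx": 0, "dy": 0, "dz": 0, "roll": -3, "jaw": 1},
  ],
)

```text
time_s: 5.87
ee_pos: [0.526, -0.0779, 0.0994]
eef_rot: [-3.142, -0.002, 2.882]
force: [-0.8, 0.4, -2.9]
grip_width: 0.0631
grip_force: 20.0
```

Run:
```python
from h import *
go((527.2,-77.8),6,164.8)
```

```text
t 5.8667 tcp [526.  -77.9  99.4] rpy [-1.800e+02 -1.000e-01  1.651e+02] F [-0.8  0.4 -2.9] w 63.1 gf 20.0
shift tool mm [-1.3  0.4 93.4] roll 0.3
```

send_rows(
  rows=[
    {"dx": 0, "dy": 0, "dz": 10, "roll": 0.3, "jaw": 1},
    {"dx": 0, "dy": 0, "dz": 20, "roll": 0, "jaw": 1},
    {"dx": 0, "dy": 0, "dz": 20, "roll": 0, "jaw": 1},
    {"dx": 0, "dy": 0, "dz": 18, "roll": 0, "jaw": 1},
    {"dx": 0, "dy": 0, "dz": 12, "roll": 0, "jaw": 1},
    {"dx": 0, "dy": 0, "dz": 7, "roll": 0, "jaw": 1},
    {"dx": 0, "dy": 0, "dz": 4, "roll": 0, "jaw": 1},
    {"dx": 0, "dy": 0, "dz": 2, "roll": 0, "jaw": 1},
    {"dx": 0, "dy": 0, "dz": 0.5, "roll": 0, "jaw": 1},
    {"dx": 0, "dy": 0, "dz": 0.5, "roll": 0, "jaw": 1},
  ],
)

```text
time_s: 6.7
ee_pos: [0.527, -0.0782, 0.0069]
eef_rot: [3.142, 0.001, 2.871]
force: [0.3, -0.5, -2.5]
grip_width: 0.0637
grip_force: 20.0
```

send_rows(
  rows=[
    {"dx": 0, "dy": 0, "dz": 0.7, "roll": 0, "jaw": 1},
    {"dx": 0, "dy": 0, "dz": 0.7, "roll": 0, "jaw": 1},
    {"dx": 0, "dy": 0, "dz": 0, "roll": 0, "jaw": 1},
  ],
)

```text
time_s: 6.95
ee_pos: [0.527, -0.0782, 0.0058]
eef_rot: [3.142, 0.001, 2.872]
force: [-1.6, -0.1, 3.1]
grip_width: 0.0632
grip_force: 20.0
```

send_rows(
  rows=[
    {"dx": 0, "dy": 0, "dz": 0, "roll": 0, "jaw": -1},
    {"dx": 0, "dy": 0, "dz": 0, "roll": 0, "jaw": -1},
    {"dx": 0, "dy": 0, "dz": 0, "roll": 0, "jaw": -1},
    {"dx": 0, "dy": 0, "dz": 0, "roll": 0, "jaw": -1},
    {"dx": 0, "dy": 0, "dz": 0, "roll": 0, "jaw": -1},
    {"dx": 0, "dy": 0, "dz": -10, "roll": 0, "jaw": -1},
    {"dx": 0, "dy": 0, "dz": -20, "roll": 0, "jaw": -1},
    {"dx": 0, "dy": 0, "dz": -30, "roll": 0, "jaw": -1},
    {"dx": 0, "dy": 0, "dz": -30, "roll": 0, "jaw": -1},
    {"dx": 0, "dy": 0, "dz": -30, "roll": 0, "jaw": -1},
    {"dx": 0, "dy": 0, "dz": 0, "roll": 0, "jaw": -1},
  ],
  force=5,
)

```text
time_s: 7.87
ee_pos: [0.5289, -0.0786, 0.1314]
eef_rot: [3.141, 0.009, 2.872]
force: [0.7, -1.1, 1.0]
grip_width: 0.0939
grip_force: 0.0
```

```bash
cat >> h.py <<'E'
def look(cx,cy,name,n='wrist',zl=(.036,.044),zk=(.048,.058),tray=True):
    c=cam(n); cv2.imwrite(name,c['frame'][...,::-1]); P=pts(c).reshape(-1,3)
    near=np.hypot(P[:,0]*1000-cx,P[:,1]*1000-cy)<75
    for lab,(a,b) in dict(lid=zl,knob=zk).items():
        m=near&(P[:,2]>a)&(P[:,2]<b)
        if m.sum()>5: print(lab,np.round(np.ravel(cv2.minAreaRect(P[m][:,:2].astype(np.float32)*1000)[0]),1),cv2.minAreaRect(P[m][:,:2].astype(np.float32)*1000)[1:],m.sum())
E
python3 - <<'E'
from h import *
go((527.2,-77.8),43,164.8)
look(526.8,-79,'pics/w3.png')
E
```

```text
t 7.8667 tcp [528.9 -78.6 131.4] rpy [180.    0.5 164.5] F [ 0.7 -1.1  1. ] w 93.9 gf 0.0
shift tool mm [ 2.6  0.2 88.3] roll -0.3
lid [521.6 -99.7] ((107.08733367919922, 50.35136413574219), 74.64988708496094) 4712
knob [531.7 -63.3] ((8.803454399108887, 22.765716552734375), 75.3771743774414) 355
```

View pics/w3.png

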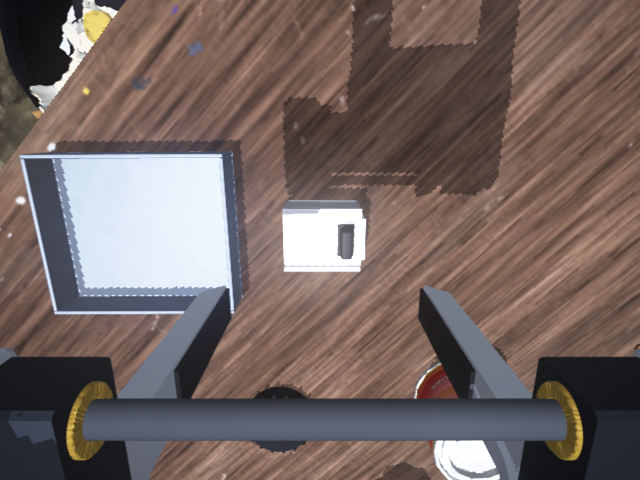

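The wrist view shows the can standing square beside the tray: tray right wall at x≈235, can at (322,237), lid shut, knob at (347,241). Next, pinch the knob.

send_rows(
  rows=[
    {"dx": 1.4, "dy": 15.5, "dz": 15, "roll": -0.3, "jaw": -1},
    {"dx": 0, "dy": 0, "dz": 20, "roll": 0, "jaw": -1},
    {"dx": 0, "dy": 0, "dz": 20, "roll": 0, "jaw": -1},
    {"dx": 0, "dy": 0, "dz": 17, "roll": 0, "jaw": -0.5},
    {"dx": 0, "dy": 0, "dz": 10, "roll": 0, "jaw": -0.2},
    {"dx": 0, "dy": 0, "dz": 5, "roll": 0, "jaw": 0},
    {"dx": 0, "dy": 0, "dz": 0, "roll": 0, "jaw": 0.2},
    {"dx": 0, "dy": 0, "dz": 0, "roll": 0, "jaw": 0.2},
  ],
  force=4,
)

```text
time_s: 8.58
ee_pos: [0.5295, -0.0629, 0.0383]
eef_rot: [3.142, 0.0, 2.877]
force: [-0.1, -0.3, 0.0]
grip_width: 0.0638
grip_force: 0.0
```

Run:
```python
from h import *
go((531.7,-63.3),43.5,164.8)
```

```text
t 8.5833 tcp [529.5 -62.9  38.3] rpy [180.    0.  164.8] F [-0.1 -0.3  0. ] w 63.8 gf 0.0
shift tool mm [-2.2  0.1 -5.2] roll 0.0
```

The reading was mid-motion, so the tips are about 5 mm lower than wanted. Raise first, then close.

send_rows(
  rows=[
    {"dx": -2, "dy": 0, "dz": -5.5, "roll": 0, "jaw": 0.2},
    {"dx": 0, "dy": 0, "dz": 0, "roll": 0, "jaw": 0.2},
    {"dx": 0, "dy": 0, "dz": 0, "roll": 0, "jaw": 1},
    {"dx": 0, "dy": 0, "dz": 0, "roll": 0, "jaw": 1},
    {"dx": 0, "dy": 0, "dz": 0, "roll": 0, "jaw": 1},
    {"dx": 0, "dy": 0, "dz": 0, "roll": 0, "jaw": 1},
    {"dx": 0, "dy": 0, "dz": 0, "roll": 0, "jaw": 1},
    {"dx": 0, "dy": 0, "dz": 0, "roll": 0, "jaw": 1},
  ],
)

```text
time_s: 9.25
ee_pos: [0.5312, -0.0633, 0.0433]
eef_rot: [-3.142, -0.0, 2.877]
force: [0.3, 0.1, -0.2]
grip_width: 0.0108
grip_force: 0.0
```

send_rows(
  rows=[
    {"dx": 0, "dy": 0, "dz": 0, "roll": 0, "jaw": 1},
    {"dx": 0, "dy": 0, "dz": 0, "roll": 0, "jaw": 1},
    {"dx": 0, "dy": 3, "dz": 0, "roll": 0, "jaw": 1},
    {"dx": 0, "dy": 5, "dz": 0, "roll": 0, "jaw": 1},
    {"dx": 0, "dy": 5, "dz": 0, "roll": 0, "jaw": 1},
    {"dx": 0, "dy": 5, "dz": 0, "roll": 0, "jaw": 1},
    {"dx": 0, "dy": 5, "dz": 0, "roll": 0, "jaw": 1},
    {"dx": 0, "dy": 5, "dz": 0, "roll": 0, "jaw": 1},
    {"dx": 0, "dy": 5, "dz": 0, "roll": 0, "jaw": 1},
    {"dx": 0, "dy": 4, "dz": 0, "roll": 0, "jaw": 1},
    {"dx": 0, "dy": 2.5, "dz": 0, "roll": 0, "jaw": 1},
    {"dx": 0, "dy": 1, "dz": 0, "roll": 0, "jaw": 1},
  ],
)

```text
time_s: 10.25
ee_pos: [0.5419, -0.0238, 0.0433]
eef_rot: [-3.142, 0.0, 2.877]
force: [-1.2, -0.2, 1.0]
grip_width: 0.0004
grip_force: 0.0
```

send_rows(
  rows=[
    {"dx": 0, "dy": 0, "dz": 0, "roll": 0, "jaw": 1},
    {"dx": 0, "dy": 0, "dz": 0, "roll": 0, "jaw": 0.5},
    {"dx": 0, "dy": 0, "dz": 0, "roll": 0, "jaw": 0.5},
    {"dx": 0, "dy": 0, "dz": 0, "roll": 0, "jaw": 0.5},
    {"dx": 0, "dy": 0, "dz": -10, "roll": 0, "jaw": 0.5},
    {"dx": 0, "dy": -8, "dz": -30, "roll": 0, "jaw": 0.5},
    {"dx": 0, "dy": -20, "dz": -35, "roll": 0, "jaw": 0.5},
    {"dx": 0, "dy": -20, "dz": -25, "roll": 0, "jaw": 0},
    {"dx": 0, "dy": -10, "dz": 0, "roll": 0, "jaw": -0.5},
    {"dx": 0, "dy": 0, "dz": 0, "roll": 0, "jaw": -1},
    {"dx": 0, "dy": 0, "dz": 0, "roll": 0, "jaw": -1},
    {"dx": 0, "dy": 0, "dz": 0, "roll": 0, "jaw": -1},
  ],
)

```text
time_s: 11.25
ee_pos: [0.5263, -0.0796, 0.1423]
eef_rot: [3.142, -0.002, 2.877]
force: [0.8, 0.8, -0.5]
grip_width: 0.0532
grip_force: 0.0
```

Run:
```python
from h import *
go((527,-80.7),43.5,74.8)
look(527,-80.7,'pics/w4.png')
```

```text
t 11.25 tcp [526.3 -79.6 142.3] rpy [ 1.800e+02 -1.000e-01  1.648e+02] F [ 0.8  0.8 -0.5] w 53.2 gf 0.0
shift tool mm [-1.2 -0.9 98.8] roll 90.0
lid [ 521.5 -100.6] ((108.62734985351562, 50.936607360839844), 74.34806823730469) 4451
knob [531.4 -63.1] ((9.075542449951172, 21.625568389892578), 73.24536895751953) 333
```

View pics/w4.png

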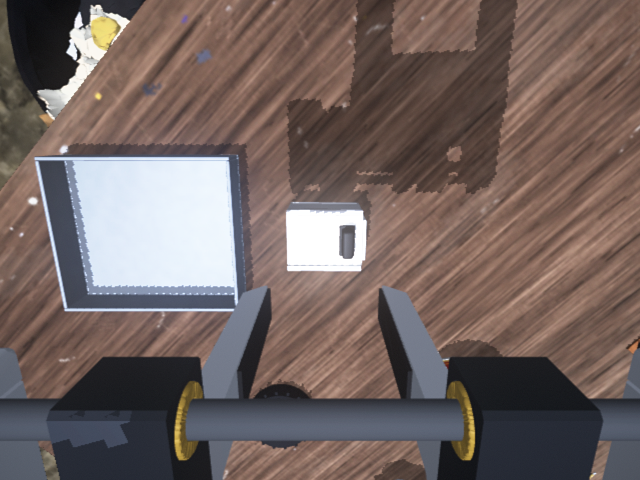

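The lid is still shut: can at (325,237), knob at (347,241). The fingers closed to zero above the knob without moving it. I'll check how low the finger tips really reach from the wrist depth.

Run:
```python
from h import *
o=get_obs(); c=cam('wrist'); P=pts(c); from scipy.spatial.transform import Rotation as T
R=T.from_euler('xyz',o['eef_rot']).as_matrix(); Q=(P-o['ee_pos'])@R*1000
m=(c['z_map']>0)&(c['z_map']<.25); q=Q[280:360,180:460][m[280:360,180:460]]
print('max tool z',q[:,2].max(),np.percentile(q[:,2],[90,99,99.9])); 
e=q[q[:,2]>q[:,2].max()-3]; print(e.min(0).round(1),e.max(0).round(1),o['grip_width'])
for z in range(-60,4,6):
    s=q[abs(q[:,2]-z)<1.5]; s=s[s[:,1]<0]
    if len(s): print(z,'y',s[:,1].min().round(1),s[:,1].max().round(1),'x',s[:,0].min().round(1),s[:,0].max().round(1))
```

```text
max tool z -21.66662929970182 [-34.97967514 -24.80253894 -22.74918583]
[ -8.  -33.1 -24.6] [  9.8  31.4 -21.7] 0.05725896688750084
-60 y -41.3 -29.2 x -8.1 10.3
-54 y -41.3 -29.1 x -7.3 10.4
-48 y -41.2 -29.2 x -8.1 10.3
-42 y -41.5 -29.2 x -7.6 10.4
-36 y -41.1 -29.1 x -7.4 10.2
-30 y -39.5 -29.2 x -6.0 10.2
-24 y -34.0 -29.2 x -8.0 10.0
```

The depth shows the finger tips ending about 21 mm behind the reported TCP. The earlier side view agrees: the tips held the can's upper part only. So I go lower for the knob, in steps, watching the force.

send_rows(
  rows=[
    {"dx": -0.7, "dy": 17.2, "dz": 20, "roll": 0, "jaw": 0},
    {"dx": 0, "dy": 0, "dz": 30, "roll": 0, "jaw": 0},
    {"dx": 0, "dy": 0, "dz": 30, "roll": 0, "jaw": 0},
    {"dx": 0, "dy": 0, "dz": 18, "roll": 0, "jaw": 0},
    {"dx": 0, "dy": 0, "dz": 6, "roll": 0, "jaw": 0},
    {"dx": 0, "dy": 0, "dz": 3, "roll": 0, "jaw": 0},
    {"dx": 0, "dy": 0, "dz": 2, "roll": 0, "jaw": 0},
    {"dx": 0, "dy": 0, "dz": 0, "roll": 0, "jaw": 0},
  ],
)

```text
time_s: 12.02
ee_pos: [0.5324, -0.0637, 0.0351]
eef_rot: [3.141, 0.001, 2.877]
force: [0.8, -1.2, 0.5]
grip_width: 0.0469
grip_force: 0.0
```

Run:
```python
from h import *
go((531.5,-63.2),23,164.8)
c=cam('side'); P=pts(c)
# finger lower ends seen from the side: points above can, near tool
m=(np.hypot(P[...,0]-.5315,P[...,1]+.0632)<.06)&(P[...,2]>.042)&(P[...,2]<.2)
v,u=np.nonzero(m); print(u.min(),u.max(),v.min(),v.max())
cv2.imwrite('pics/s5.png',cv2.resize(c['frame'][v.max()-110:v.max()+50,(u.min()+u.max())//2-100:(u.min()+u.max())//2+100],(700,560),interpolation=cv2.INTER_CUBIC)[...,::-1])
```

```text
t 12.0167 tcp [532.4 -63.7  35.1] rpy [1.800e+02 1.000e-01 1.648e+02] F [ 0.8 -1.2  0.5] w 46.9 gf 0.0
shift tool mm [ 1.   0.3 12.1] roll 0.0
272 317 178 270
```

View pics/s5.png

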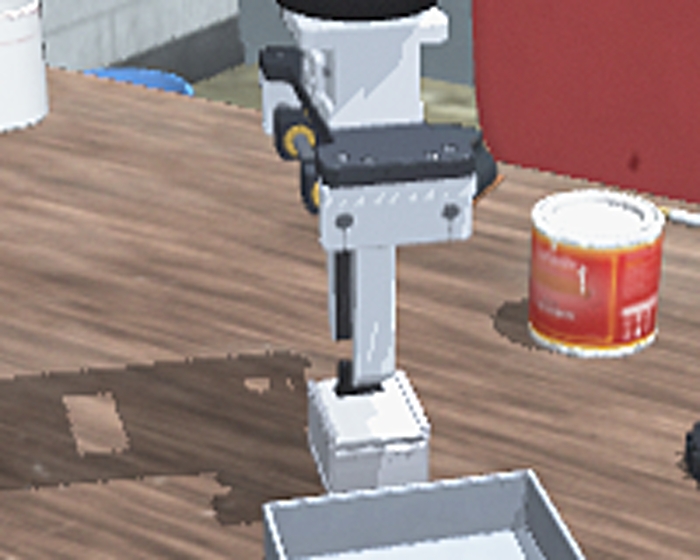

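The front finger ends at (372,387), well above the lid surface under it (v≈420) although the TCP reads z=35. So the tips are about 21 mm behind the TCP. I go 13 mm lower and pinch.

send_rows(
  rows=[
    {"dx": 0, "dy": 0, "dz": 4, "roll": 0, "jaw": 0},
    {"dx": 0, "dy": 0, "dz": 4, "roll": 0, "jaw": 0},
    {"dx": 0, "dy": 0, "dz": 3, "roll": 0, "jaw": 0},
    {"dx": 0, "dy": 0, "dz": 2, "roll": 0, "jaw": 0},
    {"dx": 0, "dy": 0, "dz": 0, "roll": 0, "jaw": 0},
  ],
)

```text
time_s: 12.48
ee_pos: [0.5316, -0.0638, 0.0209]
eef_rot: [-3.142, -0.001, 2.877]
force: [0.4, 0.5, 0.7]
grip_width: 0.0469
grip_force: 0.0
```

send_rows(
  rows=[
    {"dx": 0, "dy": 0, "dz": 0, "roll": 0, "jaw": 1},
    {"dx": 0, "dy": 0, "dz": 0, "roll": 0, "jaw": 1},
    {"dx": 0, "dy": 0, "dz": 0, "roll": 0, "jaw": 1},
    {"dx": 0, "dy": 0, "dz": 0, "roll": 0, "jaw": 1},
    {"dx": 0, "dy": 0, "dz": 0, "roll": 0, "jaw": 1},
    {"dx": 0, "dy": 0, "dz": 0, "roll": 0, "jaw": 1},
    {"dx": 0, "dy": 0, "dz": 0, "roll": 0, "jaw": 1},
    {"dx": 0, "dy": 0, "dz": 0, "roll": 0, "jaw": 1},
  ],
  force=4,
)

```text
time_s: 13.15
ee_pos: [0.5319, -0.0638, 0.0214]
eef_rot: [3.142, 0.0, 2.877]
force: [-0.3, 0.7, 1.2]
grip_width: 0.009
grip_force: 4.0
```

The knob is pinched at 9.0 mm and 4 N. Slide it open 40 mm.

send_rows(
  rows=[
    {"dx": 0, "dy": 2, "dz": 0, "roll": 0, "jaw": 1},
    {"dx": 0, "dy": 4, "dz": 0, "roll": 0, "jaw": 1},
    {"dx": 0, "dy": 5, "dz": 0, "roll": 0, "jaw": 1},
    {"dx": 0, "dy": 5, "dz": 0, "roll": 0, "jaw": 1},
    {"dx": 0, "dy": 5, "dz": 0, "roll": 0, "jaw": 1},
    {"dx": 0, "dy": 5, "dz": 0, "roll": 0, "jaw": 1},
    {"dx": 0, "dy": 5, "dz": 0, "roll": 0, "jaw": 1},
    {"dx": 0, "dy": 4, "dz": 0, "roll": 0, "jaw": 1},
    {"dx": 0, "dy": 3, "dz": 0, "roll": 0, "jaw": 1},
    {"dx": 0, "dy": 2, "dz": 0, "roll": 0, "jaw": 1},
    {"dx": 0, "dy": 1, "dz": 0, "roll": 0, "jaw": 1},
    {"dx": 0, "dy": 0, "dz": 0, "roll": 0, "jaw": 1},
  ],
)

```text
time_s: 14.15
ee_pos: [0.5425, -0.0242, 0.0213]
eef_rot: [-3.141, -0.0, 2.877]
force: [-0.6, -1.0, 1.4]
grip_width: 0.009
grip_force: 4.0
```

send_rows(
  rows=[
    {"dx": 0, "dy": 0, "dz": 0, "roll": 0, "jaw": 0.5},
    {"dx": 0, "dy": 0, "dz": 0, "roll": 0, "jaw": 0.5},
    {"dx": 0, "dy": 0, "dz": 0, "roll": 0, "jaw": 0.5},
    {"dx": 0, "dy": 0, "dz": -10, "roll": 0, "jaw": 0.5},
    {"dx": 0, "dy": -5, "dz": -30, "roll": 0, "jaw": 0.5},
    {"dx": 0, "dy": -15, "dz": -35, "roll": 0, "jaw": 0},
    {"dx": 0, "dy": -20, "dz": -30, "roll": 0, "jaw": -0.5},
    {"dx": 0, "dy": -20, "dz": -15, "roll": 0, "jaw": -1},
    {"dx": 0, "dy": -5, "dz": 0, "roll": 0, "jaw": -1},
    {"dx": 0, "dy": 0, "dz": 0, "roll": 0, "jaw": -1},
    {"dx": 0, "dy": 0, "dz": 0, "roll": 0, "jaw": -1},
  ],
)

```text
time_s: 15.07
ee_pos: [0.5252, -0.0865, 0.1405]
eef_rot: [3.141, -0.001, 2.876]
force: [-0.6, 0.4, -0.3]
grip_width: 0.0597
grip_force: 0.0
```

Run:
```python
from h import *
go((527,-80.7),0,74.8)
look(527,-70,'pics/w6.png')
c=cam('wrist');P=pts(c).reshape(-1,3)*1000
m=(np.hypot(P[:,0]-525,P[:,1]+82)<36)&(P[:,2]>27)&(P[:,2]<45); r=cv2.minAreaRect(P[m][:,:2].astype(np.float32)); print('can top area',r,m.sum())
m=(np.hypot(P[:,0]-487,P[:,1]+224)<110)&(P[:,2]>31)&(P[:,2]<40); r=cv2.minAreaRect(P[m][:,:2].astype(np.float32)); print('tray',r)
```

```text
t 15.0667 tcp [525.2 -86.5 140.5] rpy [ 1.800e+02 -1.000e-01  1.648e+02] F [-0.6  0.4 -0.3] w 59.7 gf 0.0
shift tool mm [ -0.4   6.1 140.5] roll 90.0
lid [532.7 -59.9] ((103.27252960205078, 50.68921661376953), 75.05624389648438) 4514
knob [541.8 -25. ] ((9.495473861694336, 21.664461135864258), 72.91436767578125) 385
can top area ((527.5352172851562, -78.99442291259766), (64.7559585571289, 50.652626037597656), 74.98036193847656) 3124
tray ((487.3089599609375, -223.81573486328125), (151.1127166748047, 130.20899963378906), 74.75480651855469)
```

View pics/w6.png

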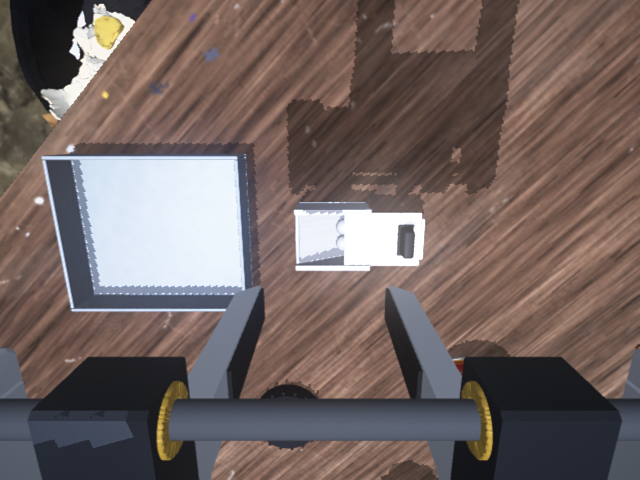

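The lid is open: knob moved 39.6 mm, now at (407,240). Two balls show at (342,225) and (342,242), and the can is still standing at (333,237). The tray has not moved. Next, turn 90° to take the sides.

send_rows(
  rows=[
    {"dx": 0, "dy": 0, "dz": 0, "roll": 7, "jaw": -1},
    {"dx": 0, "dy": 0, "dz": 0, "roll": 7, "jaw": -1},
    {"dx": 0, "dy": 0, "dz": 0, "roll": 7, "jaw": -1},
    {"dx": 0, "dy": 0, "dz": 0, "roll": 7, "jaw": -1},
    {"dx": 0, "dy": 0, "dz": 0, "roll": 7, "jaw": -1},
    {"dx": 0, "dy": 0, "dz": 0, "roll": 7, "jaw": -1},
    {"dx": 0, "dy": 0, "dz": 0, "roll": 7, "jaw": -1},
    {"dx": 0, "dy": 0, "dz": 0, "roll": 7, "jaw": -1},
    {"dx": 0, "dy": 0, "dz": 0, "roll": 7, "jaw": -1},
    {"dx": 0, "dy": 0, "dz": 0, "roll": 7, "jaw": -1},
    {"dx": 0, "dy": 0, "dz": 0, "roll": 7, "jaw": -1},
    {"dx": 0, "dy": 0, "dz": 0, "roll": 7, "jaw": -1},
  ],
)

```text
time_s: 16.17
ee_pos: [0.5254, -0.086, 0.1402]
eef_rot: [-3.14, -0.0, 1.406]
force: [0.5, -0.4, -0.2]
grip_width: 0.0938
grip_force: 0.0
```

send_rows(
  rows=[
    {"dx": 0, "dy": 0, "dz": 0, "roll": 6, "jaw": -1},
    {"dx": 0, "dy": 0, "dz": 0, "roll": 0, "jaw": -1},
    {"dx": 0, "dy": 0, "dz": 0, "roll": 0, "jaw": -1},
  ],
)

```text
time_s: 16.42
ee_pos: [0.5254, -0.0863, 0.1406]
eef_rot: [-3.14, 0.0, 1.31]
force: [0.7, -0.0, -0.0]
grip_width: 0.0942
grip_force: 0.0
```

Run:
```python
from h import *
go((524.5,-90.4),-5.5,74.9)
from scipy.spatial.transform import Rotation as T
o=get_obs(); R=T.from_euler('xyz',o['eef_rot']).as_matrix()
c=cam('wrist'); P=pts(c)
Q=(P-o['ee_pos'])@R*1000; q=Q[(c['z_map']>0)&(c['z_map']<.3)]; q=q[(abs(q[:,1])<70)&(abs(q[:,0])<15)]; 
print('finger tip tool z',q[q[:,2]<20][:,2].max(),'gap', [q[(abs(q[:,2]+26)<3)&(q[:,1]*s>0)][:,1].round(1)[[0]] for s in(-1,1)])
```

```text
t 16.4167 tcp [525.4 -86.3 140.6] rpy [-179.9    0.    75.1] F [ 0.7 -0.  -0. ] w 94.2 gf 0.0
shift tool mm [ -4.2   0.4 146.1] roll 0.2
finger tip tool z -21.85878751937623 gap [array([-49.5]), array([48.5])]
```

The tip offset is confirmed at 21.9 mm. Go down and take the sides near the lip half, with the tips at z≈16.

send_rows(
  rows=[
    {"dx": -4.2, "dy": 0.4, "dz": 20, "roll": 0.2, "jaw": -1},
    {"dx": 0, "dy": 0, "dz": 30, "roll": 0, "jaw": -1},
    {"dx": 0, "dy": 0, "dz": 30, "roll": 0, "jaw": -1},
    {"dx": 0, "dy": 0, "dz": 30, "roll": 0, "jaw": -1},
    {"dx": 0, "dy": 0, "dz": 20, "roll": 0, "jaw": -1},
    {"dx": 0, "dy": 0, "dz": 10, "roll": 0, "jaw": -1},
    {"dx": 0, "dy": 0, "dz": 6, "roll": 0, "jaw": -1},
    {"dx": 0, "dy": 0, "dz": 0, "roll": 0, "jaw": -1},
  ],
)

```text
time_s: 17.13
ee_pos: [0.5247, -0.0909, -0.0052]
eef_rot: [-3.141, 0.0, 1.304]
force: [0.4, 0.4, -0.5]
grip_width: 0.0941
grip_force: 0.0
```

send_rows(
  rows=[
    {"dx": 0, "dy": 0, "dz": 0, "roll": 0, "jaw": 1},
    {"dx": 0, "dy": 0, "dz": 0, "roll": 0, "jaw": 1},
    {"dx": 0, "dy": 0, "dz": 0, "roll": 0, "jaw": 1},
    {"dx": 0, "dy": 0, "dz": 0, "roll": 0, "jaw": 1},
    {"dx": 0, "dy": 0, "dz": 0, "roll": 0, "jaw": 1},
    {"dx": 0, "dy": 0, "dz": 0, "roll": 0, "jaw": 1},
    {"dx": 0, "dy": 0, "dz": 0, "roll": 0, "jaw": 1},
  ],
  force=10,
)

```text
time_s: 17.72
ee_pos: [0.5249, -0.0911, -0.0045]
eef_rot: [3.141, 0.0, 1.303]
force: [0.1, -0.0, 0.0]
grip_width: 0.0506
grip_force: 0.0
```

send_rows(
  rows=[
    {"dx": 0, "dy": 0, "dz": -3, "roll": 0, "jaw": 1},
    {"dx": 0, "dy": 0, "dz": -7, "roll": 0, "jaw": 1},
    {"dx": 0, "dy": 0, "dz": -10, "roll": 0, "jaw": 1},
    {"dx": 0, "dy": 0, "dz": -10, "roll": 0, "jaw": 1},
    {"dx": 0, "dy": 0, "dz": -10, "roll": 0, "jaw": 1},
    {"dx": 0, "dy": 0, "dz": -7, "roll": 0, "jaw": 1},
    {"dx": 0, "dy": 0, "dz": -3, "roll": 0, "jaw": 1},
    {"dx": 0, "dy": 0, "dz": 0, "roll": 0, "jaw": 1},
    {"dx": 0, "dy": 0, "dz": 0, "roll": 0, "jaw": 1},
  ],
)

```text
time_s: 18.47
ee_pos: [0.5248, -0.0911, 0.0453]
eef_rot: [-3.142, -0.0, 1.303]
force: [-0.7, -0.0, -3.7]
grip_width: 0.0496
grip_force: 10.0
```

```bash
cat >> h.py <<'E'
def tilt(name,save=True):
    """lid-plane tilt of the can from depth (lid and top within 60 mm of the tool), and the tray"""
    from scipy.spatial.transform import Rotation as T
    o=get_obs(); e=o['ee_pos']; n=np.array([.262,.965,0]); t=np.array([.965,-.262,0])
    for cn in ('side','scene'):
        c=cam(cn)
        if save: cv2.imwrite(name+cn+'.png',c['frame'][...,::-1])
        P=pts(c).reshape(-1,3); d=(P-e)*1000; a=d@n; b=d@t; z=P[:,2]*1000
        F=c['frame'].reshape(-1,3).astype(int)
        m=(a>-35)&(a<95)&(abs(b)<15)&(z>15)&(z<e[2]*1000+21.9+90)&(F.min(1)>190)
        if m.sum()>20:
            k=np.polyfit(a[m],z[m],1); print(cn,'lid slope deg',np.degrees(np.arctan(k[0])).round(1),m.sum(),'a',a[m].min().round(),a[m].max().round(),'z',z[m].min().round(),z[m].max().round())
        m=(np.hypot(P[:,0]*1000-487,P[:,1]*1000+224)<115)&(z>33)&(z<37.5)&(a<-40)
        print(cn,'tray',cv2.minAreaRect(P[m][:,:2].astype(np.float32)*1000)) if m.any() else 0
E
python3 - <<'E'
from h import *
go((524.5-95*.262,-90.4-95*.965),44.5,74.9)
tilt('pics/t1')
E
```

```text
t 18.4667 tcp [524.8 -91.1  45.3] rpy [-180.    -0.    74.6] F [-0.7 -0.  -3.7] w 49.6 gf 10.0
shift tool mm [-94.4  -0.2   0.8] roll -0.3
side lid slope deg 11.6 260 a -21.0 79.0 z 50.0 88.0
side tray ((487.76220703125, -223.7622528076172), (152.7906494140625, 130.15966796875), 74.82776641845703)
scene lid slope deg 7.9 109 a -20.0 63.0 z 57.0 89.0
scene tray ((487.1429443359375, -223.43603515625), (151.20285034179688, 131.80813598632812), 75.01316833496094)
```

The can is held by its sides at 49.6 mm. I'll get the tilt from a cross-section profile instead of pictures.

```bash
cat >> h.py <<'E'
def prof(cn='side'):
    o=get_obs(); e=o['ee_pos']; n=np.array([.262,.965,0]); t=np.array([.965,-.262,0])
    c=cam(cn); P=pts(c).reshape(-1,3); d=(P-e)*1000; a=d@n; b=d@t; z=P[:,2]*1000-e[2]*1000-31
    F=c['frame'].reshape(-1,3).astype(int).max(1)
    print(cn,'a: zmax white | dark, z rel pivot')
    for k in range(-50,100,6):
        m=(abs(a-k)<3)&(abs(b)<16)&(z>-60)&(z<85)&(P[:,2]>.012); w=m&(F>130); q=m&(F<90)
        if m.any(): print(k,z[w].max().round(0) if w.any() else '-',z[q].max().round(0) if q.any() else '-',end='; ')
    print()
def tray():
    for cn in('side','scene'):
        c=cam(cn); P=pts(c).reshape(-1,3)*1000
        m=(np.hypot(P[:,0]-487,P[:,1]+224)<115)&(P[:,2]>33)&(P[:,2]<37.5)&((P-[487,-224,0])@[.262,.965,0]<60)
        r=cv2.minAreaRect(P[m][:,:2].astype(np.float32)); print(cn,'tray',np.round(r[0],1),np.round(r[1],1),round(r[2],1))
E
python3 - <<'E'
from h import *
prof('side'); prof('scene'); tray()
E
```

```text
side a: zmax white | dark, z rel pivot
-26 -15.0 -; -20 3.0 -; -14 2.0 -; 10 -8.0 -; 16 12.0 -; 22 12.0 -; 28 11.0 -; 34 11.0 -; 40 12.0 -; 46 11.0 -; 52 11.0 -; 58 11.0 13.0; 64 17.0 28.0; 70 25.0 27.0; 76 11.0 -; 
scene a: zmax white | dark, z rel pivot
-20 4.0 -; -14 3.0 -; -8 -1.0 -; -2 -5.0 -; 4 -8.0 -; 10 -10.0 -; 16 -3.0 -; 22 13.0 -; 28 12.0 -; 34 11.0 -; 40 12.0 -; 46 12.0 -; 52 12.0 -; 58 13.0 -; 64 13.0 -; 76 9.0 -; 82 -3.0 -; 
side tray [ 485.5 -232.2] [134.9 131.2] 75.5
scene tray [ 485.4 -231.5] [134.8 132.1] 74.9
```

Level, with the lid top 11.5 mm above the pad pivot (pivot at can x≈-7.5, z≈26). Move over the near rim, ease the grip to 6 N, and press the underside on the rim in stages.

send_rows(
  rows=[
    {"dx": -8, "dy": 0, "dz": 0, "roll": 0, "jaw": 1},
    {"dx": -17, "dy": 0, "dz": 0, "roll": 0, "jaw": 1},
    {"dx": -20, "dy": 0, "dz": 0, "roll": 0, "jaw": 1},
    {"dx": -20, "dy": 0, "dz": 0, "roll": 0, "jaw": 1},
    {"dx": -14, "dy": 0, "dz": 0, "roll": 0, "jaw": 1},
    {"dx": -6, "dy": 0, "dz": 4, "roll": 0, "jaw": 1},
    {"dx": 0, "dy": 0, "dz": 6, "roll": 0, "jaw": 1},
    {"dx": 0, "dy": 0, "dz": 3, "roll": 0, "jaw": 1},
    {"dx": 0, "dy": 0, "dz": 0, "roll": 0, "jaw": 1},
  ],
  force=6,
)

```text
time_s: 19.52
ee_pos: [0.5025, -0.1728, 0.0319]
eef_rot: [3.141, 0.0, 1.303]
force: [-0.6, -0.6, -3.9]
grip_width: 0.05
grip_force: 6.0
```

send_rows(
  rows=[
    {"dx": 0, "dy": 0, "dz": 2, "roll": 0, "jaw": 1},
    {"dx": -1, "dy": 0, "dz": 1.2, "roll": 0, "jaw": 1},
    {"dx": -1.5, "dy": 0, "dz": 1.2, "roll": 0, "jaw": 1},
    {"dx": -1.5, "dy": 0, "dz": 1.4, "roll": 0, "jaw": 1},
    {"dx": -1.2, "dy": 0, "dz": 1.4, "roll": 0, "jaw": 1},
    {"dx": -1.2, "dy": 0, "dz": 1.4, "roll": 0, "jaw": 1},
    {"dx": -1, "dy": 0, "dz": 1.4, "roll": 0, "jaw": 1},
    {"dx": 0, "dy": 0, "dz": 0, "roll": 0, "jaw": 1},
  ],
)

```text
time_s: 20.18
ee_pos: [0.5003, -0.1803, 0.022]
eef_rot: [-3.141, -0.0, 1.302]
force: [0.9, -1.1, -1.6]
grip_width: 0.0502
grip_force: 6.0
```

Run:
```python
from h import *
go((524.8-85*.262,-91.1-85*.965),30,74.8)
prof('side'); prof('scene'); tray()
```

```text
t 20.1833 tcp [ 500.3 -180.3   22. ] rpy [-180.    -0.    74.6] F [ 0.9 -1.1 -1.6] w 50.2 gf 6.0
shift tool mm [ 7.6  0.3 -8. ] roll -0.2
side a: zmax white | dark, z rel pivot
-26 -1.0 -; -20 -2.0 -; -14 -3.0 -; -8 -5.0 -; -2 -7.0 -; 4 -8.0 -; 10 18.0 -; 16 19.0 -; 22 20.0 -; 28 23.0 -; 34 25.0 -; 40 26.0 -; 46 29.0 45.0; 52 44.0 47.0; 58 37.0 46.0; 64 32.0 -; 70 34.0 -; 
scene a: zmax white | dark, z rel pivot
-26 1.0 -; -20 -1.0 -; -14 -3.0 -; -8 -4.0 -; -2 -5.0 -; 4 -7.0 -; 10 18.0 -; 16 21.0 -; 22 22.0 -; 28 22.0 -; 34 20.0 -; 
side tray [ 485.5 -232.2] [135.9 130.4] 74.7
scene tray [ 485.2 -231.9] [134.1 132. ] 74.5
```

The can tips as planned: lid slope about 16°, dipping toward the tray, force small, tray unmoved. Continue.

send_rows(
  rows=[
    {"dx": -0.6, "dy": 0, "dz": 1.6, "roll": 0, "jaw": 1},
    {"dx": -0.6, "dy": 0, "dz": 1.7, "roll": 0, "jaw": 1},
    {"dx": -0.6, "dy": 0, "dz": 1.7, "roll": 0, "jaw": 1},
    {"dx": -0.5, "dy": 0, "dz": 1.7, "roll": 0, "jaw": 1},
    {"dx": -0.5, "dy": 0, "dz": 1.7, "roll": 0, "jaw": 1},
    {"dx": -0.4, "dy": 0, "dz": 1.6, "roll": 0, "jaw": 1},
    {"dx": 0, "dy": 0, "dz": 0, "roll": 0, "jaw": 1},
  ],
)

```text
time_s: 20.97
ee_pos: [0.4994, -0.1833, 0.0119]
eef_rot: [-3.141, -0.0, 1.303]
force: [-1.9, -1.6, -1.5]
grip_width: 0.0496
grip_force: 6.0
```

Run:
```python
from h import *
go((500,-180),9,74.8)
prof('side'); prof('scene'); tray()
```

```text
t 20.9667 tcp [ 499.4 -183.3   11.9] rpy [-180.    -0.    74.6] F [-1.9 -1.6 -1.5] w 49.6 gf 6.0
shift tool mm [ 3.4 -0.3  2.9] roll -0.2
side a: zmax white | dark, z rel pivot
-26 -7.0 -; -20 -8.0 -; -14 -7.0 -; -8 -6.0 -; -2 -6.0 -; 4 23.0 -; 10 27.0 -; 16 32.0 -; 22 35.0 -; 28 39.0 59.0; 34 64.0 63.0; 40 63.0 52.0; 46 50.0 49.0; 52 55.0 -; 58 - -; 
scene a: zmax white | dark, z rel pivot
-26 -7.0 -; -20 -7.0 -; -14 -6.0 -; -8 -4.0 -; -2 -5.0 -; 4 23.0 -; 10 28.0 -; 16 33.0 -; 22 31.0 -; 
side tray [ 485.6 -231.9] [135.5 130.8] 75.1
scene tray [ 484.6 -231.2] [135.1 132.7] 74.5
```

send_rows(
  rows=[
    {"dx": -0.5, "dy": 0, "dz": 1.5, "roll": 0, "jaw": 1},
    {"dx": -0.5, "dy": 0, "dz": 1.5, "roll": 0, "jaw": 1},
    {"dx": -0.5, "dy": 0, "dz": 1.5, "roll": 0, "jaw": 1},
    {"dx": -0.5, "dy": 0, "dz": 1.5, "roll": 0, "jaw": 1},
    {"dx": -0.5, "dy": 0, "dz": 1, "roll": 0, "jaw": 1},
    {"dx": 0, "dy": 0, "dz": 0, "roll": 0, "jaw": 1},
  ],
)

```text
time_s: 21.67
ee_pos: [0.4991, -0.1858, 0.0056]
eef_rot: [3.141, -0.0, 1.303]
force: [0.0, 1.2, 4.4]
grip_width: 0.0501
grip_force: 6.0
```

```bash
cat >> h.py <<'E'
def balls():
    for cn in('side','scene'):
        c=cam(cn); P=pts(c)*1000; d=P-[487.4,-223.8,0]; a=d@[.262,.965,0]; b=d@[.965,-.262,0]
        m=((abs(a)<69)&(abs(b)<60)&(P[...,2]>8.5)&(P[...,2]<22)).astype(np.uint8)
        n,l,s,ce=cv2.connectedComponentsWithStats(m); print(cn,[(s[i,4],np.round(P[l==i].mean(0)).astype(int).tolist()) for i in range(1,n) if s[i,4]>8])
E
python3 - <<'E'
from h import *
go((500,-180),9,74.8)
prof('side'); prof('scene'); tray(); balls()
E
```

```text
t 21.6667 tcp [ 499.1 -185.8    5.6] rpy [180.   -0.   74.6] F [0.  1.2 4.4] w 50.1 gf 6.0
shift tool mm [ 5.8 -0.7 -3.4] roll -0.2
side a: zmax white | dark, z rel pivot
-50 -20.0 -; -44 -23.0 -; -38 -21.0 -; -32 -20.0 -; -26 -22.0 -; -20 -10.0 -; -14 -8.0 -; -8 -7.0 -; -2 21.0 -; 4 28.0 -; 10 34.0 -; 16 39.0 -; 22 64.0 68.0; 28 64.0 68.0; 34 54.0 54.0; 40 60.0 -; 46 - -; 
scene a: zmax white | dark, z rel pivot
-50 -21.0 -; -38 -19.0 -; -32 -19.0 -; -26 -22.0 -; -20 -9.0 -; -14 -7.0 -; -8 -7.0 -; -2 -4.0 -; 4 28.0 -; 10 34.0 -; 16 36.0 -; 22 -1.0 -; 34 -24.0 -; 
side tray [ 485.6 -231.6] [135.3 130.2] 75.0
scene tray [ 485.5 -231.5] [135.  132.1] 75.0
side [(np.int32(79), [491, -195, 15]), (np.int32(56), [513, -229, 13]), (np.int32(56), [490, -220, 13]), (np.int32(56), [465, -222, 13]), (np.int32(64), [476, -242, 13]), (np.int32(58), [490, -247, 13])]
scene [(np.int32(44), [474, -181, 16]), (np.int32(45), [511, -228, 14]), (np.int32(45), [489, -219, 13]), (np.int32(96), [482, -243, 14]), (np.int32(45), [464, -220, 14])]
```

All five balls lie in the tray, near (513,-229), (490,-220), (465,-222), (476,-242) and (490,-247). The tilt was about 44° and the tray has not moved. Lift out, go back beside the tray, and check the tilt.

send_rows(
  rows=[
    {"dx": 0, "dy": 0, "dz": 0, "roll": 0, "jaw": 1},
    {"dx": 0, "dy": 0, "dz": -3, "roll": 0, "jaw": 1},
    {"dx": 0, "dy": 0, "dz": -7, "roll": 0, "jaw": 1},
    {"dx": 0, "dy": 0, "dz": -10, "roll": 0, "jaw": 1},
    {"dx": 0, "dy": 0, "dz": -12, "roll": 0, "jaw": 1},
    {"dx": 0, "dy": 0, "dz": -12, "roll": 0, "jaw": 1},
    {"dx": 0, "dy": 0, "dz": -10, "roll": 0, "jaw": 1},
    {"dx": 0, "dy": 0, "dz": -6, "roll": 0, "jaw": 1},
    {"dx": 0, "dy": 0, "dz": 0, "roll": 0, "jaw": 1},
  ],
  force=12,
)

```text
time_s: 22.72
ee_pos: [0.4995, -0.186, 0.0671]
eef_rot: [3.139, 0.0, 1.303]
force: [-0.1, -0.2, -2.9]
grip_width: 0.0501
grip_force: 12.0
```

Run:
```python
from h import *
go((499.1+74.5*.262,-185.8+74.5*.965),10,74.8)
prof('side'); prof('scene'); tray(); balls()
```

```text
t 22.7167 tcp [ 499.5 -186.    67.1] rpy [179.9   0.   74.6] F [-0.1 -0.2 -2.9] w 50.1 gf 12.0
shift tool mm [74.6 -0.8 57.1] roll -0.2
side a: zmax white | dark, z rel pivot
-20 -11.0 -; -14 -8.0 -; -8 -8.0 -; -2 22.0 -; 4 28.0 -; 10 34.0 -; 16 39.0 -; 22 69.0 68.0; 28 69.0 67.0; 34 55.0 58.0; 40 63.0 58.0; 46 65.0 -; 
scene a: zmax white | dark, z rel pivot
-20 -10.0 -; -14 -8.0 -; -8 -7.0 -; -2 22.0 -; 4 27.0 -; 10 33.0 -; 16 39.0 -; 22 38.0 -; 
side tray [ 485.4 -232.7] [134.  130.1] 74.5
scene tray [ 485.2 -232.2] [133.2 132.3] 74.9
side [(np.int32(56), [513, -230, 13]), (np.int32(54), [490, -220, 13]), (np.int32(54), [466, -222, 13]), (np.int32(60), [476, -242, 13]), (np.int32(56), [491, -247, 13])]
scene [(np.int32(44), [512, -228, 13]), (np.int32(46), [489, -219, 14]), (np.int32(100), [482, -243, 14]), (np.int32(46), [465, -220, 14])]
```

Exactly five balls in the tray. Bring the can over the table and lower it until the lip-end bottom edge is just above the table.

send_rows(
  rows=[
    {"dx": 8, "dy": 0, "dz": 0, "roll": 0, "jaw": 1},
    {"dx": 16, "dy": 0, "dz": 0, "roll": 0, "jaw": 1},
    {"dx": 20, "dy": 0, "dz": 0, "roll": 0, "jaw": 1},
    {"dx": 16, "dy": 0, "dz": 0, "roll": 0, "jaw": 1},
    {"dx": 12, "dy": 0, "dz": 0, "roll": 0, "jaw": 1},
    {"dx": 4, "dy": 0, "dz": 10, "roll": 0, "jaw": 1},
    {"dx": 0, "dy": 0, "dz": 18, "roll": 0, "jaw": 1},
    {"dx": 0, "dy": 0, "dz": 16, "roll": 0, "jaw": 1},
    {"dx": 0, "dy": 0, "dz": 9, "roll": 0, "jaw": 1},
    {"dx": 0, "dy": 0, "dz": 4, "roll": 0, "jaw": 1},
    {"dx": 0, "dy": 0, "dz": 1.5, "roll": 0, "jaw": 1},
    {"dx": 0, "dy": 0, "dz": 0, "roll": 0, "jaw": 1},
  ],
)

```text
time_s: 24.02
ee_pos: [0.5191, -0.1127, 0.0069]
eef_rot: [3.142, 0.0, 1.302]
force: [-0.4, 0.5, -1.4]
grip_width: 0.0505
grip_force: 12.0
```

send_rows(
  rows=[
    {"dx": 0, "dy": 0, "dz": 1.5, "roll": 0, "jaw": 1},
    {"dx": 0, "dy": 0, "dz": 1.5, "roll": 0, "jaw": 1},
    {"dx": 0, "dy": 0, "dz": 0, "roll": 0, "jaw": 1},
  ],
  force=6,
)

```text
time_s: 24.27
ee_pos: [0.5191, -0.1125, 0.004]
eef_rot: [3.141, 0.0, 1.303]
force: [1.0, -0.1, -3.3]
grip_width: 0.05
grip_force: 6.0
```

send_rows(
  rows=[
    {"dx": 0, "dy": 0, "dz": 1, "roll": 0, "jaw": 1},
    {"dx": 3, "dy": 0, "dz": 0.7, "roll": 0, "jaw": 1},
    {"dx": 3, "dy": 0, "dz": 0.5, "roll": 0, "jaw": 1},
    {"dx": 3, "dy": 0, "dz": 0.5, "roll": 0, "jaw": 1},
    {"dx": 3, "dy": 0, "dz": 0.6, "roll": 0, "jaw": 1},
    {"dx": 0, "dy": 0, "dz": 0, "roll": 0, "jaw": 1},
  ],
  force=5,
)

```text
time_s: 24.77
ee_pos: [0.5224, -0.1002, 0.0005]
eef_rot: [3.141, -0.0, 1.303]
force: [1.0, 0.8, -0.5]
grip_width: 0.0501
grip_force: 5.0
```

Run:
```python
from h import *
go((527,-80.7),0,74.8)
prof('side')
```

```text
t 24.7667 tcp [ 5.224e+02 -1.002e+02  5.000e-01] rpy [180.   -0.   74.7] F [ 1.   0.8 -0.5] w 50.1 gf 5.0
shift tool mm [20.  -0.7  0.5] roll -0.1
side a: zmax white | dark, z rel pivot
-50 3.0 -; -26 -4.0 -; -20 -3.0 -; -14 -4.0 -; -8 -4.0 -; -2 -5.0 -; 4 20.0 -; 10 22.0 -; 16 26.0 -; 22 28.0 -; 28 33.0 -; 34 35.0 52.0; 40 54.0 56.0; 46 56.0 55.0; 52 45.0 43.0; 58 44.0 -; 64 44.0 -;
```

The can is rotating back: 27° now. Continue.

send_rows(
  rows=[
    {"dx": 3, "dy": 0, "dz": 0.8, "roll": 0, "jaw": 1},
    {"dx": 3, "dy": 0, "dz": 1, "roll": 0, "jaw": 1},
    {"dx": 2.5, "dy": 0, "dz": 1, "roll": 0, "jaw": 1},
    {"dx": 1.5, "dy": 0, "dz": 1, "roll": 0, "jaw": 1},
    {"dx": 0, "dy": 0, "dz": 0.8, "roll": 0, "jaw": 1},
    {"dx": 0, "dy": 0, "dz": 0, "roll": 0, "jaw": 1},
  ],
  force=4,
)

```text
time_s: 25.32
ee_pos: [0.5248, -0.0911, -0.0043]
eef_rot: [-3.141, 0.0, 1.303]
force: [-0.0, -0.6, -2.9]
grip_width: 0.05
grip_force: 4.0
```

Run:
```python
from h import *
go((527,-80.7),-5,74.8)
prof('side'); prof('scene')
```

```text
t 25.3167 tcp [524.8 -91.1  -4.3] rpy [-180.     0.    74.6] F [-0.  -0.6 -2.9] w 50.0 gf 4.0
shift tool mm [10.6 -0.6  0.7] roll -0.2
side a: zmax white | dark, z rel pivot
-26 4.0 -; -20 1.0 -; -14 -1.0 -; -8 -3.0 -; -2 -6.0 -; 4 -9.0 -; 10 15.0 -; 16 16.0 -; 22 16.0 -; 28 17.0 -; 34 18.0 -; 40 18.0 -; 46 20.0 -; 52 20.0 34.0; 58 28.0 36.0; 64 35.0 33.0; 70 19.0 -; 
scene a: zmax white | dark, z rel pivot
-26 5.0 -; -20 2.0 -; -14 1.0 -; -8 -3.0 -; -2 -6.0 -; 4 -8.0 -; 10 16.0 -; 16 17.0 -; 22 18.0 -; 28 18.0 -; 34 17.0 -; 40 19.0 -; 46 17.0 -; 52 21.0 -; 58 20.0 -; 76 -2.0 -; 82 -6.0 -;
```

send_rows(
  rows=[
    {"dx": 0.5, "dy": 0, "dz": 1, "roll": 0, "jaw": 1},
    {"dx": 0.5, "dy": 0, "dz": 1, "roll": 0, "jaw": 1},
    {"dx": 0, "dy": 0, "dz": 1, "roll": 0, "jaw": 1},
    {"dx": 0, "dy": 0, "dz": 1, "roll": 0, "jaw": 1},
    {"dx": 0, "dy": 0, "dz": 0, "roll": 0, "jaw": 1},
  ],
  force=4,
)

```text
time_s: 25.83
ee_pos: [0.5252, -0.0903, -0.0078]
eef_rot: [3.141, 0.0, 1.303]
force: [-0.7, 0.8, 2.8]
grip_width: 0.0495
grip_force: 4.0
```

Run:
```python
from h import *
go((527,-80.7),-5,74.8)
prof('side')
```

```text
t 25.8333 tcp [525.2 -90.3  -7.8] rpy [180.    0.   74.6] F [-0.7  0.8  2.8] w 49.5 gf 4.0
shift tool mm [ 9.7 -0.8 -2.8] roll -0.2
side a: zmax white | dark, z rel pivot
-26 7.0 -; -20 6.0 -; -8 -1.0 -; -2 -7.0 -; 10 13.0 -; 16 15.0 -; 22 15.0 -; 28 16.0 -; 34 16.0 -; 40 15.0 -; 46 16.0 -; 52 15.0 27.0; 58 15.0 32.0; 64 17.0 31.0; 70 15.0 -; 76 14.0 -;
```

The can is flat on the table again, with the lid top at z≈38.5. Release, rise clear and back off.

send_rows(
  rows=[
    {"dx": 0, "dy": 0, "dz": 0, "roll": 0, "jaw": -1},
    {"dx": 0, "dy": 0, "dz": 0, "roll": 0, "jaw": -1},
    {"dx": 0, "dy": 0, "dz": 0, "roll": 0, "jaw": -1},
    {"dx": 0, "dy": 0, "dz": 0, "roll": 0, "jaw": -1},
    {"dx": 0, "dy": 0, "dz": 0, "roll": 0, "jaw": -1},
    {"dx": 0, "dy": 0, "dz": -15, "roll": 0, "jaw": -1},
    {"dx": 0, "dy": 0, "dz": -30, "roll": 0, "jaw": -1},
    {"dx": 0, "dy": 0, "dz": -35, "roll": 0, "jaw": -1},
    {"dx": 0, "dy": 0, "dz": -35, "roll": 0, "jaw": -1},
    {"dx": 0, "dy": 0, "dz": -35, "roll": 0, "jaw": -1},
    {"dx": 0, "dy": 0, "dz": -20, "roll": 0, "jaw": -1},
    {"dx": 0, "dy": 0, "dz": 0, "roll": 0, "jaw": -1},
  ],
)

```text
time_s: 26.88
ee_pos: [0.5269, -0.0906, 0.1667]
eef_rot: [3.134, -0.0, 1.303]
force: [0.4, -0.3, 0.9]
grip_width: 0.094
grip_force: 0.0
```

Run:
```python
from h import *
go((527,-80.7),0,74.8)
look(530,-65,'pics/w9.png'); balls(); tray()
c=cam('side'); cv2.imwrite('pics/fin.png',c['frame'][...,::-1])
```

```text
t 26.8833 tcp [526.9 -90.6 166.7] rpy [179.6  -0.   74.6] F [ 0.4 -0.3  0.9] w 94.0 gf 0.0
shift tool mm [  9.6  -3.7 166.7] roll -0.2
lid [531.9 -65.5] ((102.57527923583984, 50.0939826965332), 74.66130065917969) 4250
knob [541.9 -30.2] ((8.514744758605957, 21.230485916137695), 74.68484497070312) 319
side [(np.int32(53), [512, -229, 13]), (np.int32(52), [490, -220, 14]), (np.int32(55), [466, -222, 13]), (np.int32(61), [476, -242, 13]), (np.int32(58), [491, -247, 13])]
scene [(np.int32(42), [511, -228, 14]), (np.int32(46), [489, -219, 14]), (np.int32(96), [482, -243, 14]), (np.int32(48), [465, -220, 13])]
side tray [ 485.7 -231.9] [135.6 130.3] 74.8
scene tray [ 485.1 -231.3] [134.9 132. ] 74.6
```

View pics/fin.png

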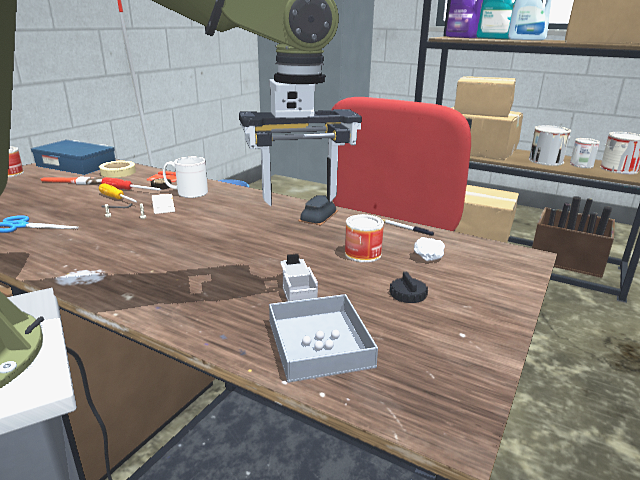

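The can stands upright and open beside the tray at (298,278). All five balls are in the tray around (320,340), the bystanders are in place, and the arm is clear.

```bash
python3 -c "
from station import *
print(hand_in())"
```

```text
the job is handed in; nothing more can be done
None
```

All five balls are in the tray and the can stands upright on the table, lid open, about 4 cm from the tray; the tray and the other things were left in place, and I handed the job in at about 27 s.

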